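# Index the doll table to its next stop and set the brake

### The arm

A 6-joint arm with a two-finger parallel gripper is mounted at the origin on the work surface. World frame = base frame: x ahead of the robot, y to its left, z up, the work surface at z = 0. Lengths are in mm, angles in rad, forces in N, time in s.
With the tool pointing down it reaches from about 350 to 775 mm from the base axis. Payload 7.3 kg.
Tool frame: the origin (TCP) lies between the finger pads; the fingertips stand 17 mm ahead of it and the grasp point (between the pads) lies 2 mm behind it; z points along the fingers, y is the direction in which the jaws open and shut (so a half turn about z gives the same grasp; the last joint's range is limited). The gripper opens to 92 mm and grips with 3 to 60 N. Pads are 19 mm wide; open, the fingers measure 130 mm over their backs; the gripper's body (75 mm by 190 mm) begins 47 mm behind the grasp point.
Start: joints at [1.098, 0.342, 1.524, -0, 1.275, -0.146], TCP at [168.517, 497.237, 243.741] pointing down, gripper open.
Joint ranges: [-2.53, 2.53], [-0.77, 2.02], [0.04, 2.7], [-1, 4.14], [0.28, 2.66], [-3.11, 3.11]. Speed limits (rad/s): [2.57, 2.57, 3.14, 3.14, 3.14, 3.14].

### API

Orientations are given as [roll, pitch, yaw] about the fixed x, y, z axes, in that order (R = Rz(yaw) Ry(pitch) Rx(roll)).
In Python, from plant import get_obs, capture, get_calibration, close_job gives the robot as it stands.
- The arm moves only by the tool carry_out, never from a script. Its argument "moves" is one flat list of numbers, 7 for each row, row after row: the shift along the tool's x, y, z normalised to -1 to 1, where 1 is 40 cm, then the turn, a rotation vector about the tool's x, y, z normalised to -1 to 1, where 1 is 30 degrees, then the opening, from 0 (shut) to 1 (fully open). A call has exactly 8 rows; each row is the pose to reach, as a shift and turn from the pose measured when the call began, along the tool's axes at that moment; what a row does not reach only later rows make up. A row lasts 1/10 s, in which the tool goes at most 50 mm and 8.59 degrees, less where a joint would pass 70% of its speed; a pose out of reach is approached as far as the arm can. A call with a number of a shift or a turn outside -1 to 1 is refused whole. A call with a gripper value outside its range is refused whole. The fingers move at their own pace and stop on an object; the grip force is fixed at half the most. Time passes only in rows, so rows that repeat a pose let the fingers close, or fill a call up. It gives the time, the measured TCP pose, the force and the opening at its end, in the units of the state.
- get_obs(): the state, without advancing time (a new reading comes with each control period).
- capture(name): name is "scene" or "side" or "wrist"; returns the picture (400x640x3 uint8, red, green, blue); there is no depth.
- get_calibration(name): a dict with "vfov" (degrees; the focal length in pixels is half the picture's height over the tangent of half this angle, whatever the lens; pixels are square), "cx", "cy" (the principal point, pixels), "cam_to_world" (4x4, takes a point from camera to world coordinates). Camera axes: x right, y up, looking along -z (the intrinsics and any distortion apply to the point x, -y, -z); pixel columns grow to the right and rows downward; lengths in mm; the calibration is good to about 2 mm. A picture is of the moment at which its call begins: read the wrist's pose just before it. get_calibration takes no time and is no camera call; for the wrist camera it gives the pose at the moment of the call.
- close_job(): hands the job in, once; it reports no verdict.
The state is a dict: "time": time; "joint_positions": joint angles; "dq": joint speeds; "tau": joint torques, N m; "tool_pos": TCP position; "tcp_rot": TCP orientation; "contact_force": force on the tool from outside, world axes, zero at the start; "moment": the same for the moment, N m; "grip_width": finger opening in mm.
Only numpy, scipy, OpenCV 4.12 (cv2) and the standard library are available. Lean on these libraries where they do the work, as an engineer would, in place of code of your own. Each camera call takes 0.05 s, during which the arm holds its last target.

### The job

The doll-painting index table has been left standing between two stops. Push it gently round counter-clockwise (seen from above) by its upright posts until it clicks into the very next stop, going no further, and then throw the brake lever with the red ball fully over to its far side. The dolls must ride along standing in place and the other things on the bench must be left where they are.

Things in the scene. Friction and masses are not known exactly. Their poses are not given: they have to be found in the camera images.
- base: Fixed grey round base plate (300 mm across, 20 mm thick) of the index table, with a tongue to its -y side that carries the brake lever. Origin on the bench under the turntable's axis; z up. Stands turned by up to 0.3 rad about z.
- turntable (a joint): Turntable angle about the vertical axis, rad: 0 at the start, growing counter-clockwise from above. Stops are 1.047 apart; the next one lies 0.25 to 0.85 ahead, hidden: it must be felt. Between stops the table stays put and drags with about 3 N at a post. Its last 0.1 rad into a stop a spring draws it on, ahead of the pusher; forcing it out again takes about 15 N at a post. Released, it centres itself.
- hub (a point): Centre of the turntable's top face, on the axis, 66 mm above the bench; its x and y axes turn with the turntable, a pale wooden disc 330 mm across and 14 mm thick. A brass boss (60 mm across, 8 mm high) is in the middle.
- post0 (a point): Top of one of six equal upright aluminium posts (16 mm diameter, 75 mm tall, tops 141 mm above the bench) fixed on the turntable 140 mm from the axis, every 60 deg. This one lies along hub's +x axis. Any post may be pushed.
- telltale (a joint): Red tell-tale pin, 20 mm across, in the middle of the brass boss; how far it has risen, m. 0 (its top level with the boss) while the turntable is between stops, about 0.006 (standing 6 mm proud) when it is seated in a stop. It is moved by the detent only: nothing to push or pull.
- brake (a joint): Angle of the red-balled brake lever, rad: 0 at the start (leaning to the base's -x side, off), 1.0 fully over towards the base's +x side (on). It stays where it is left.
- brake_tip (a point): Centre of the red ball (26 mm across) on the end of the brake lever, 112 mm above the bench at the start. The lever is a 10 mm steel bar 80 mm long, hinged on a dark block on the tongue beside the turntable, 215 mm from the axis to the base's -y side. Thrown, the ball moves about 77 mm straight towards the base's +x, rising about 10 mm midway; it takes about 1 N.
- doll_large: Loose blank yellow doll with a red band, 88 mm tall, 60 mm across, standing on the turntable 80 mm from the axis, midway between two posts. Origin at the centre of its foot, z up.
- doll_middle: Same with a blue band, 76 mm tall, 52 mm across.
- doll_small: Same with a green band, 64 mm tall, 44 mm across.
- compass: Bystander: steel scribing compass lying on the bench, 185 mm long. Origin at the hinge, legs to +x.
- burnisher: Bystander: burnisher with a brown horn handle lying on the bench, 185 mm long. Origin under its ferrule, blade to +x.
- rest_post: Bystander: chunky aluminium tool rest post, 113 mm tall, foot 64 mm across. Origin under its foot.
- varnish_jar: Bystander: closed amber jar, 85 mm tall, 64 mm across. Origin under its foot.
Not all that is in view belongs to the job. What is shaped like the doll_middle but turquoise is not meant.

How it is judged (in metres and radians):
On the way, in this order (a step that is already met when the one before it is completed fails the run):
1. the turntable is seated in the next stop counter-clockwise (tell-tale pin up) (value of joint telltale above 0.0045 m and value of joint turntable between 0.15 and 1 rad), for 0.3 s.
2. the brake lever is thrown fully over (value of joint brake above 0.85 rad), for 0.2 s.
At the end, for the whole second after the job is handed in: The turntable rests in the first stop counter-clockwise of its start (tell-tale pin risen more than 4.5 mm, turned between 0.15 and 1.0 rad), the brake lever is over beyond 0.85 rad, and all three dolls stand upright (within 0.15 rad) on the turntable, within 125 mm of its axis, at rest (all of step 1 and value of joint brake above 0.85 rad and velocity of joint turntable below 0.05 rad/s and linear speed of each of doll_large, doll_middle, doll_small below 0.03 m/s and angle between each of doll_large, doll_middle, doll_small's own z axis and vertical below 0.15 rad and height (world z) of each of doll_large, doll_middle, doll_small above 0.06 m and horizontal distance between each of doll_large, doll_middle, doll_small and hub below 0.125 m); the robot touches nothing.
It fails at once if the turntable is turned back clockwise (value of joint turntable below -0.12 rad).
It fails at once if the turntable is pushed on past the next stop (value of joint turntable above 1.1 rad).
It fails at once if a doll is tipped (angle between any of doll_large, doll_middle, doll_small's own z axis and vertical above 0.5 rad).
It fails at once if a bystander is moved by more than 30 mm (distance of any of compass, burnisher, rest_post, varnish_jar from where it was at the start of the episode above 0.03 m).
It also fails if it takes over 48 s, if anything falls off the work surface, if the arm or the gripper's body presses on something with over 40 N, if the wrist force passes 120 N, or if a joint passes its speed limit or range.

## Working session

There is one attempt and no reset: what is moved stays moved. The work goes in short steps, Python scripts to look and compute and a tool call to move; the robot and the scene stay as the last step left them, time stands still between calls to the robot, and variables do not carry over. Pictures are saved under pics/ and viewed, and the job is handed in when it is done.

Besides the shell and the picture viewer there is one more tool, called after "Emit:" as name(argument=value, ...), one argument or row to a line, values as JSON. carry_out: Moves the arm, as the interface text tells. Scaled input: -1 to 1 covers 40 cm each way for a shift and 30 degrees each way for a turn. Its arguments: {"type":"object","properties":{"moves":{"type":"array","items":{"type":"number"}}},"required":["moves"]}

```bash
ls; mkdir -p pics; python3 - <<'E'
from plant import *
import cv2
print(get_obs())
for n in ["scene","side","wrist"]:
    c=get_calibration(n);print(n,c)
    cv2.imwrite(f"pics/{n}0.png",capture(n)[:,:,::-1])
E
```

```text
pics
{'time': 0.0, 'joint_positions': array([ 1.09799006e+00,  3.42737525e-01,  1.52503447e+00,  5.70700197e-06,
        1.27540081e+00, -1.45993178e-01]), 'dq': array([-0.001193  , -0.00012551,  0.00067282, -0.00084826, -0.00108757,
       -0.00034002]), 'tau': array([ 6.70685472e-05, -4.31248212e+01, -2.44215953e+01,  7.16966484e-02,
        5.60765737e-02, -4.72642068e-05]), 'tool_pos': array([168.33352046, 496.87014649, 243.03117345]), 'tcp_rot': array([-3.14003010e+00, -2.35271866e-04,  2.81477772e+00]), 'contact_force': array([0.45402386, 0.42549484, 0.46382663]), 'moment': array([-0.02260873,  0.00125044, -0.01287292]), 'grip_width': 91.7733913022782}
scene {'vfov': 53.62367229645587, 'cx': 317.75547413946947, 'cy': 199.9974759324791, 'cam_to_world': array([[-4.03004153e-01, -7.64659744e-01,  5.02874864e-01,
         1.08229576e+03],
       [ 9.15192261e-01, -3.38683929e-01,  2.18440658e-01,
         1.97781280e+02],
       [ 3.28285668e-03,  5.48259677e-01,  8.36301710e-01,
         9.89954193e+02],
       [ 0.00000000e+00,  0.00000000e+00,  0.00000000e+00,
         1.0000000
[... 195 characters left out ...]

       [-2.31589606e-01,  5.89540234e-01, -7.73827220e-01,
        -1.08374531e+03],
       [ 2.13491059e-02,  7.98341177e-01,  6.01826870e-01,
         9.39205674e+02],
       [ 0.00000000e+00,  0.00000000e+00,  0.00000000e+00,
         1.00000000e+00]])}
wrist {'vfov': 61.957100656607636, 'cx': 321.0435793138757, 'cy': 198.0276175939856, 'cam_to_world': array([[ 3.20959817e-01, -9.08188927e-01, -2.68659018e-01,
         9.67091722e+01],
       [ 9.47092297e-01,  3.07479519e-01,  9.20463268e-02,
         5.21450253e+02],
       [-9.88309078e-04, -2.83988059e-01,  9.58827308e-01,
         3.84312120e+02],
       [ 0.00000000e+00,  0.00000000e+00,  0.00000000e+00,
         1.00000000e+00]])}
```

View pics/scene0.png

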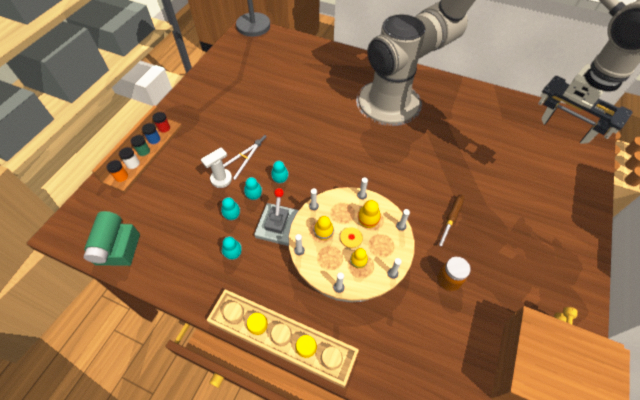

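View pics/side0.png

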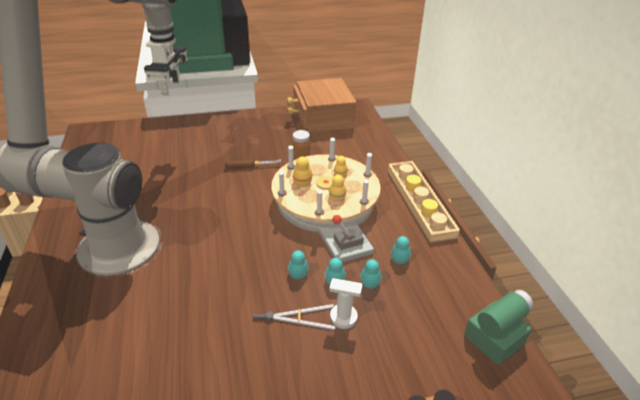

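View pics/wrist0.png

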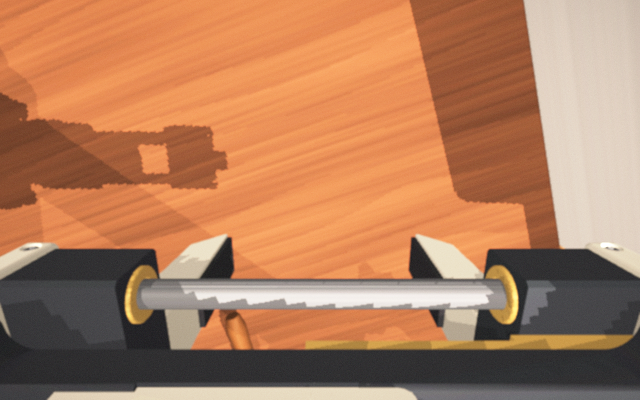

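The scene view shows the table centred near (351,237), with the lever's red ball at (279,193). The turquoise dolls and compass are left of the lever, the burnisher is at (452,215) and the jar at (456,272). I'll zoom in and triangulate these.

```bash
python3 - <<'E'
import cv2
a=cv2.imread("pics/scene0.png")[165:305,190:480]
cv2.imwrite("pics/sc_crop.png",cv2.resize(a,None,fx=2.75,fy=2.75,interpolation=cv2.INTER_CUBIC))
a=cv2.imread("pics/side0.png")[125:335,230:430]
cv2.imwrite("pics/si_crop.png",cv2.resize(a,None,fx=2.85,fy=2.85,interpolation=cv2.INTER_CUBIC))
E
cat > h.py <<'E'
import numpy as np,cv2
from plant import get_calibration
def ray(c,u,v):
    f=200/np.tan(np.radians(c["vfov"]/2))
    d=np.array([(u-c["cx"])/f,-(v-c["cy"])/f,-1.]);M=c["cam_to_world"]
    d=M[:3,:3]@d; return M[:3,3],d/np.linalg.norm(d)
def plane(c,u,v,z):
    o,d=ray(c,u,v); return o+d*(z-o[2])/d[2]
def proj(c,p):
    f=200/np.tan(np.radians(c["vfov"]/2));M=c["cam_to_world"]
    q=M[:3,:3].T@(np.array(p,float)-M[:3,3]); return c["cx"]+f*q[0]/-q[2], c["cy"]-f*q[1]/-q[2]
def tri(a,b):
    o1,d1=a;o2,d2=b
    A=np.c_[d1,-d2];s=np.linalg.lstsq(A,o2-o1,rcond=None)[0]
    p,q=o1+s[0]*d1,o2+s[1]*d2
    return (p+q)/2,np.linalg.norm(p-q)
E
python3 - <<'E'
from h import *
for n in ["scene","side"]:
    im=cv2.imread(f"pics/{n}0.png");h=cv2.cvtColor(im,cv2.COLOR_BGR2HSV)
    m=(((h[...,0]<6)|(h[...,0]>174))&(h[...,1]>190)&(h[...,2]>120)).astype(np.uint8)
    k,l,s,c=cv2.connectedComponentsWithStats(m)
    print(n,[(s[i,4],s[i,:4].tolist(),c[i].round(1).tolist()) for i in range(1,k) if s[i,4]>8])
E
```

```text
scene [(np.int32(105), [156, 119, 14, 13], [163.1, 126.1]), (np.int32(70), [274, 188, 10, 9], [278.6, 192.2]), (np.int32(13), [349, 235, 5, 4], [351.2, 236.3])]
side []
```

View pics/sc_crop.png

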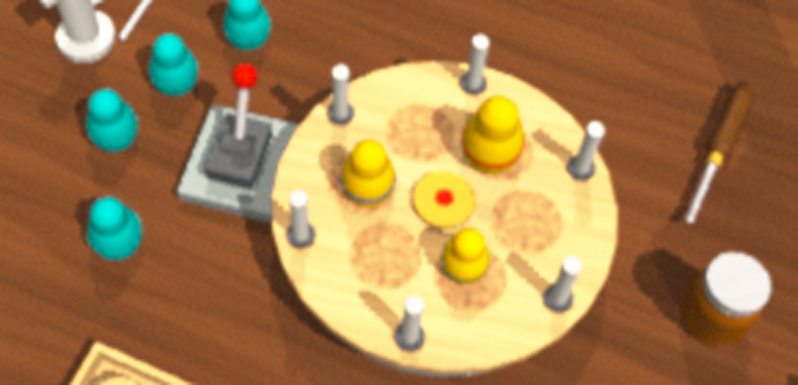

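View pics/si_crop.png

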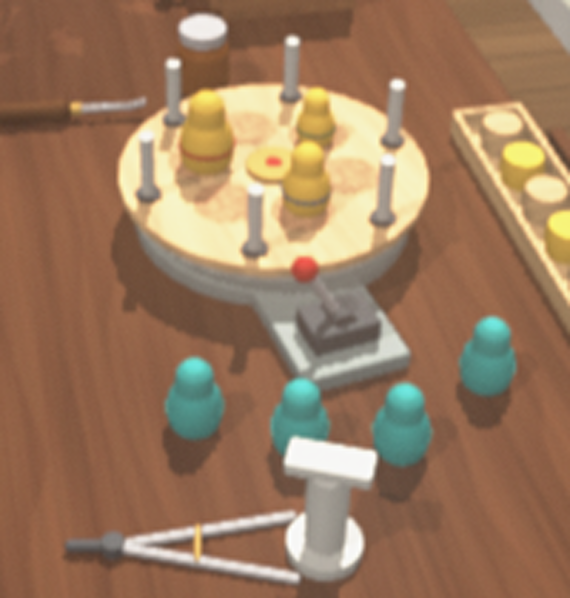

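```bash
python3 - <<'E'
from h import *
cs,cd=get_calibration("scene"),get_calibration("side")
S=lambda u,v:(190+(u+.5)/2.75-.5,165+(v+.5)/2.75-.5)
D=lambda u,v:(230+(u+.5)/2.85-.5,125+(v+.5)/2.85-.5)
hub_s=plane(cs,351.2,236.3,74);hub_d=plane(cd,*D(273,161),74)
print("hub",hub_s.round(1),hub_d.round(1),tri(ray(cs,351.2,236.3),ray(cd,*D(273,161))))
h=tri(ray(cs,351.2,236.3),ray(cd,*D(273,161)))[0]
P=[]
for n,c,f,L in (("s",cs,S,[(341,71),(480,40),(597,128),(572,264),(413,303),(298,198)]),("d",cd,D,[(147,137),(174,64),(292,42),(398,86),(388,160),(256,190)])):
    A=np.array([plane(c,*f(*p),141)[:2] for p in L]); ctr=A.mean(0)
    print(n,"ctr",ctr.round(1))
    for p in A:
        r=p-ctr;print(p.round(1),np.hypot(*r).round(1),np.degrees(np.arctan2(r[1],r[0])).round(1))
print("ball",tri(ray(cs,278.6,192.2),ray(cd,*D(305,269))),plane(cs,278.6,192.2,112).round(1),plane(cd,*D(305,269),112).round(1))
# dolls head tops approx
for nm,hh,a,b in (("large",76,(499,113),(207,105)),("mid",66,(369,156),(308,156)),("small",56,(469,243),(317,101)),):
    print(nm,tri(ray(cs,*S(*a)),ray(cd,*D(*b))))
for nm,a,b in (("t1",(247,8),(195,376)),("t2",(171,50),(301,398)),("t3",(105,106),(404,402)),("t4",(109,214),(491,333)),("jar",(738,282),(203,28)),("ferr",(715,158),(75,108))):
    print(nm,tri(ray(cs,*S(*a)),ray(cd,*D(*b))))
E
```

```text
hub [599.9  84.1  74. ] [602.3  85.6  74. ] (array([601.33276901,  84.01261889,  75.57992504]), np.float64(1.2097852646466016))
s ctr [600.   84.3]
[549.  -45.6] 139.6 -111.4
[461.4  62.4] 140.4 -171.0
[511.9 194.8] 141.3 128.6
[651.2 214.7] 140.1 68.6
[738.4 104.5] 139.8 8.3
[688.2 -24.8] 140.3 -51.1
d ctr [602.8  81.7]
[464.9  60.6] 139.4 -171.3
[516.2 191.5] 139.8 128.3
[652.7 211.1] 138.7 68.9
[740.9 100.9] 139.5 7.9
[690.1 -26.3] 138.8 -51.0
[551.8 -47.8] 139.1 -111.5
ball (array([ 576.26859339, -137.81793266,  113.41080109]), np.float64(2.8374317062891627)) [ 574.1 -137.8  112. ] [ 577.8 -137.4  112. ]
large (array([534.34984921, 106.70595108, 141.17352419]), np.float64(2.483135078953475))
mid (array([618.47611829,  12.59411621, 129.55790277]), np.float64(1.861873904035461))
small (array([658.21782193, 125.43010444, 117.87748631]), np.float64(2.702619355527451))
t1 (array([ 462.21819993, -196.90216531,   56.67059488]), np.float64(1.168568856535681))
t2 (array([ 546.73091458, -244.44952555,   58.48060674]), np.float64(3.2324992085815114))
t3 (array([ 634.59632667, -270.50005281,   59.69534314]), np.float64(0.2311658555128015))
t4 (array([ 740.07951576, -203.44054819,   60.97181426]), np.float64(1.5206848529553985))
jar (array([580.03886283, 356.83813984,  84.47421365]), np.float64(1.7768527033946235))
ferr (array([416.25825689, 315.7362271 ,  17.76691243]), np.float64(2.537152083153865))
```

Two views agree: the hub is at (601.5, 83.3), the posts sit at 8.7° + 60k, and the ball is at (576, -138). I'll push the post at -111° with the closed fingers along tool -x, which is already nearly tangential there.

```bash
cat >> h.py <<'E'
from scipy.spatial.transform import Rotation as Ro
HUB=np.array([601.5,83.3])
def go(x,y,z,yaw,o=None):
    from plant import get_obs
    o=o or get_obs(); R=Ro.from_euler("xyz",o["tcp_rot"])
    d=R.as_matrix().T@(np.array([x,y,z])-o["tool_pos"])/400
    r=(R.inv()*Ro.from_euler("xyz",[np.pi,0,yaw])).as_rotvec(degrees=True)/30
    print(np.round(np.r_[d,r],4).tolist())
def arc(deg,back,z):  # tool pose 'back' mm behind post at angle deg, y radial
    a=np.radians(deg);p=HUB+140*np.array([np.cos(a),np.sin(a)])-back*np.array([-np.sin(a),np.cos(a)])
    print(p.round(1)); go(p[0],p[1],z,a+3*np.pi/2)
E
python3 - <<'E'
from h import *
arc(-111.2,38,220)
E
```

```text
[515.4 -33.5]
[-1.2475, -0.9774, 0.0589, -0.0021, -0.0003, 0.0825]
```

Emit:
carry_out(
  moves=[-0.62,-0.49,0.03,0,0,0.04,0,-0.62,-0.49,0.03,0,0,0.04,0,-0.62,-0.49,0.03,0,0,0.04,0,-0.62,-0.49,0.03,0,0,0.04,0,-0.62,-0.49,0.03,0,0,0.04,0,-0.62,-0.49,0.03,0,0,0.04,0,-0.62,-0.49,0.03,0,0,0.04,0,-0.62,-0.49,0.03,0,0,0.04,0],
)

```text
time: 0.95
tool_pos: [341.4, 229.9, 231.2]
tcp_rot: [-3.14, -0.0, 2.79]
contact_force: [-0.1, 0.9, 0.3]
grip_width: 32.2
```

```bash
python3 - <<'E'
from h import *
arc(-111.2,38,220)
E
```

```text
[515.4 -33.5]
[-0.6355, -0.468, 0.0287, -0.0032, -0.0003, 0.0344]
```

Emit:
carry_out(
  moves=[-0.635,-0.468,0.03,0,0,0.034,0,-0.635,-0.468,0.03,0,0,0.034,0,-0.635,-0.468,0.03,0,0,0.034,0,-0.635,-0.468,0.03,0,0,0.034,0,-0.635,-0.468,0.03,0,0,0.034,0,-0.635,-0.468,0.03,0,0,0.034,0,-0.635,-0.468,0.03,0,0,0.034,0,-0.635,-0.468,0.03,0,0,0.034,0],
)

```text
time: 1.75
tool_pos: [516.1, -34.3, 218.7]
tcp_rot: [-3.14, -0.001, 2.77]
contact_force: [0.9, 0.5, 0.1]
grip_width: 0.7
```

```bash
python3 - <<'E'
from h import *
arc(-111.2,38,134)
E
```

```text
[515.4 -33.5]
[0.0019, 0.0016, 0.2118, -0.0032, -0.002, -0.0036]
```

Emit:
carry_out(
  moves=[0,0,0.05,0,0,0,0,0,0,0.11,0,0,0,0,0,0,0.16,0,0,0,0,0,0,0.21,0,0,0,0,0,0,0.21,0,0,0,0,0,0,0.21,0,0,0,0,0,0,0.21,0,0,0,0,0,0,0.21,0,0,0,0],
)

```text
time: 2.55
tool_pos: [516.4, -34.0, 135.9]
tcp_rot: [-3.14, 0.001, 2.77]
contact_force: [0.2, -0.2, -0.1]
grip_width: 0.3
```

```bash
python3 - <<'E'
from h import *
from plant import *
print(get_obs()["contact_force"])
cv2.imwrite("pics/s1.png",cv2.resize(capture("scene")[150:300,230:430,::-1],None,fx=4,fy=4,interpolation=cv2.INTER_CUBIC))
arc(-111.2,20,134)
E
```

```text
[ 0.177341   -0.18039632 -0.06491041]
[532.2 -40. ]
[-0.0422, 0.0009, 0.0044, -0.0024, 0.0014, -0.0032]
```

View pics/s1.png

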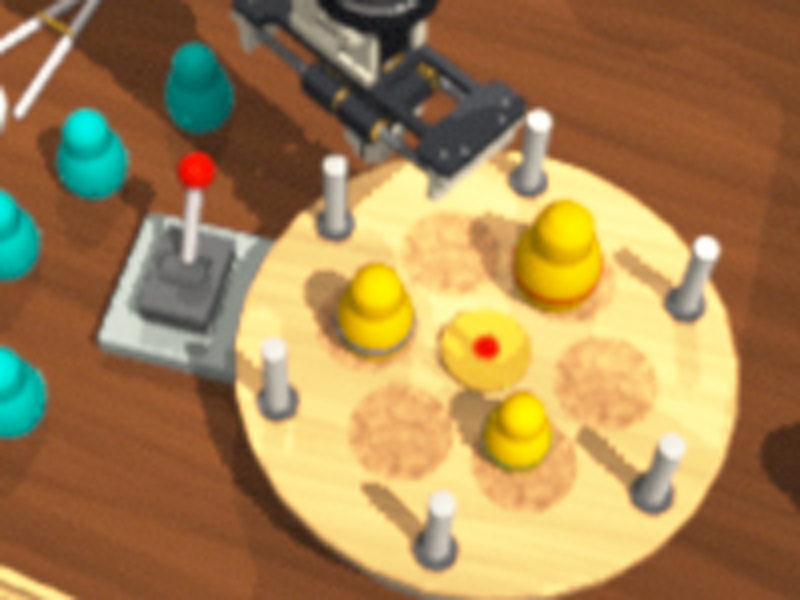

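The fingers are down behind the post at crop (335,165) and clear of the dolls. Starting the push.

Emit:
carry_out(
  moves=[-0.01,0,0.004,0,0,0,0,-0.02,0,0.004,0,0,0,0,-0.03,0,0.004,0,0,0,0,-0.04,0,0.004,0,0,0,0,-0.045,0,0.004,0,0,0,0,-0.05,0,0.004,0,0,0,0,-0.055,0,0.004,0,0,0,0,-0.06,0,0.004,0,0,0,0],
)

```text
time: 3.4
tool_pos: [537.1, -42.5, 133.9]
tcp_rot: [-3.14, -0.003, 2.77]
contact_force: [-6.2, 0.6, 4.2]
grip_width: 0.7
```

```bash
cat > st.py <<'E'
from h import *
from plant import *
import sys
o=get_obs();r=o["tool_pos"][:2]-HUB
a=np.degrees(np.arctan2(r[1],r[0]));t=np.array([-np.sin(np.radians(a)),np.cos(np.radians(a))])
print("t",o["time"],"tool ang",a.round(2),"r",np.hypot(*r).round(1),"post if touching",(a+np.degrees(np.arctan(17.5/140))).round(2),"Ft",(o["contact_force"][:2]@t).round(2),"F",o["contact_force"].round(1))
for s in map(float,sys.argv[2:]): arc(s,17.5,134)
im=capture("scene")
cv2.imwrite(f"pics/{sys.argv[1]}.png",cv2.resize(im[150:300,230:430,::-1],None,fx=4,fy=4,interpolation=cv2.INTER_CUBIC))
E
python3 st.py s2 -111 -105
```

```text
t 3.4 tool ang -117.11 r 141.3 post if touching -109.99 Ft -5.78 F [-6.2  0.6  4.2]
[535.  -41.1]
[0.0061, 0.0012, -0.0002, -0.0037, -0.0067, -0.0096]
[548.4 -47.4]
[-0.0307, -0.0013, -0.0003, -0.0033, -0.0068, -0.2096]
```

View pics/s2.png

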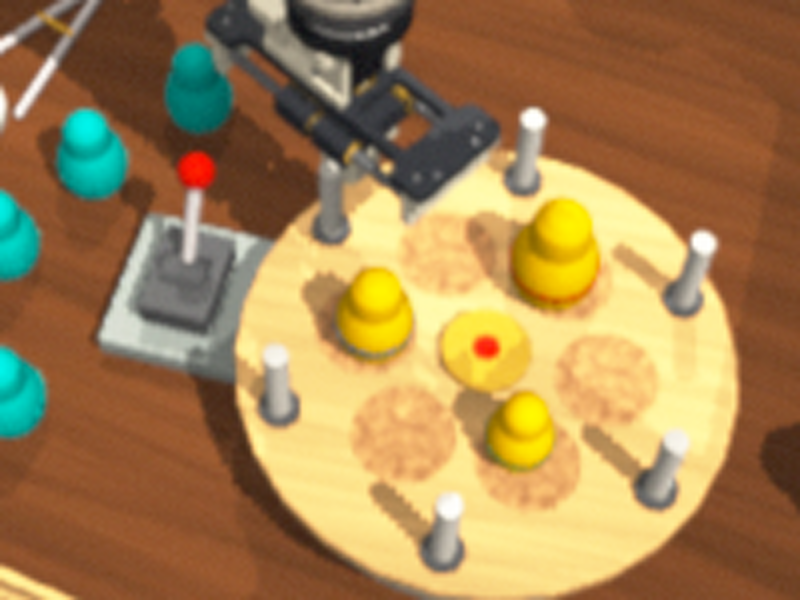

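Emit:
carry_out(
  moves=[-0.005,0,0,0,0,-0.03,0,-0.01,0,0,0,0,-0.06,0,-0.015,0,0,0,0,-0.09,0,-0.02,0,0,0,0,-0.12,0,-0.025,0,0,0,0,-0.15,0,-0.03,-0.001,0,0,0,-0.18,0,-0.035,-0.002,0,0,0,-0.21,0,-0.04,-0.003,0,0,0,-0.24,0],
)

```text
time: 4.25
tool_pos: [550.4, -48.5, 133.6]
tcp_rot: [-3.141, -0.007, 2.896]
contact_force: [-4.5, 5.4, 3.3]
grip_width: 0.5
```

```bash
python3 st.py s3 -104 -100
```

```text
t 4.25 tool ang -111.2 r 141.3 post if touching -104.07 Ft -6.16 F [-4.5  5.4  3.3]
[550.7 -48.3]
[-0.0005, 0.0006, -0.001, -0.0009, -0.0142, -0.0015]
[560.  -51.5]
[-0.025, -0.0016, -0.0012, -0.0004, -0.0143, -0.1348]
```

View pics/s3.png

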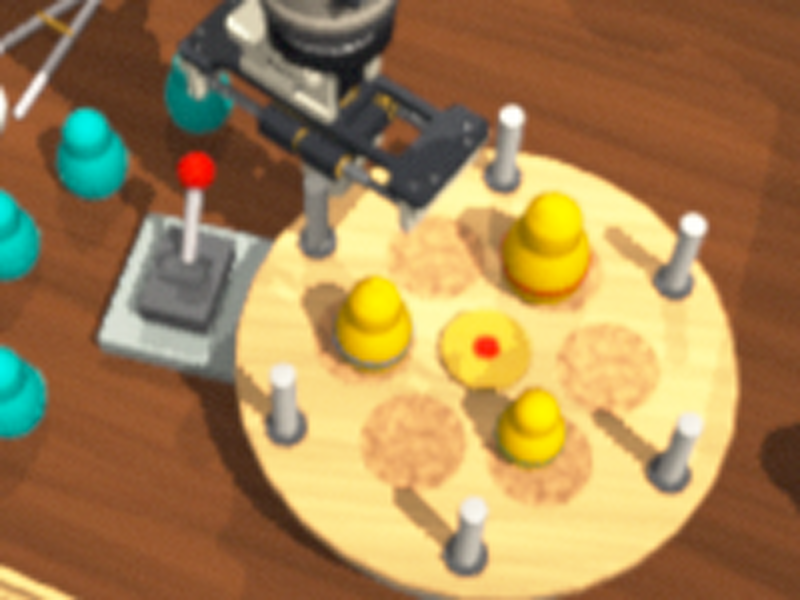

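The table and dolls ride along, with about 6 N of drag. I'll continue in smaller steps.

Emit:
carry_out(
  moves=[-0.0035,0,0,0,0,-0.02,0,-0.007,0,0,0,0,-0.04,0,-0.0105,0,0,0,0,-0.06,0,-0.014,0,0,0,0,-0.08,0,-0.0175,0,0,0,0,-0.1,0,-0.021,-0.001,0,0,0,-0.12,0,-0.0245,-0.001,0,0,0,-0.135,0,-0.028,-0.002,-0.001,0,0,-0.155,0],
)

```text
time: 5.1
tool_pos: [560.1, -51.7, 133.5]
tcp_rot: [3.141, -0.011, 2.979]
contact_force: [-5.9, 3.1, 0.2]
grip_width: 0.5
```

```bash
python3 st.py s4 -99 -95
```

```text
t 5.1 tool ang -107.07 r 141.2 post if touching -99.94 Ft -6.5 F [-5.9  3.1  0.2]
[562.3 -52.2]
[-0.0058, -0.0005, -0.0013, 0.0011, -0.0204, -0.0102]
[571.9 -54.6]
[-0.0303, -0.0026, -0.0016, 0.0018, -0.0203, -0.1436]
```

View pics/s4.png

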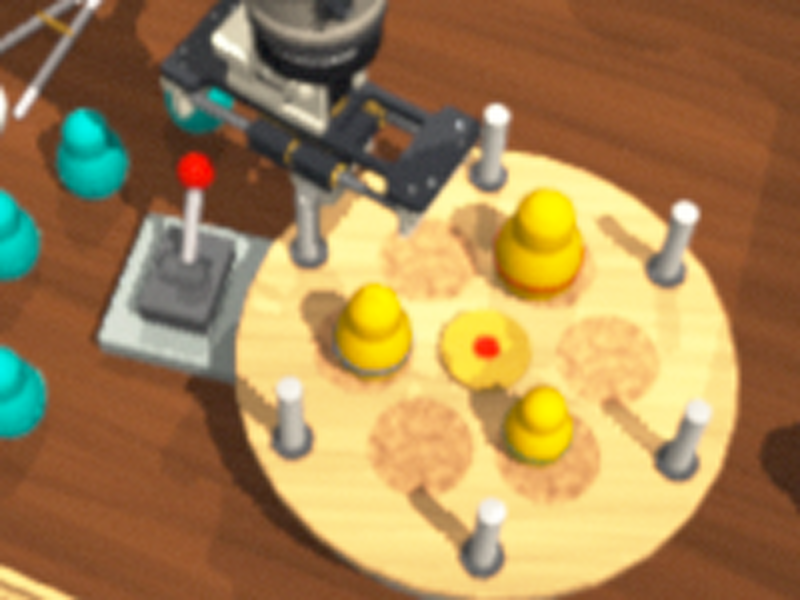

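Emit:
carry_out(
  moves=[-0.004,0,0,0,-0.005,-0.02,0,-0.008,0,0,0,-0.01,-0.04,0,-0.012,0,0,0,-0.02,-0.06,0,-0.016,-0.001,0,0,-0.02,-0.08,0,-0.02,-0.001,-0.001,0,-0.02,-0.1,0,-0.024,-0.001,-0.001,0,-0.02,-0.12,0,-0.028,-0.002,-0.001,0,-0.02,-0.14,0,-0.032,-0.003,-0.001,0,-0.02,-0.155,0],
)

```text
time: 5.95
tool_pos: [571.3, -54.6, 133.2]
tcp_rot: [3.14, -0.004, 3.062]
contact_force: [-6.5, 3.1, 3.0]
grip_width: 0.6
```

```bash
python3 st.py s5 -95 -91
```

```text
t 5.95 tool ang -102.36 r 141.2 post if touching -95.23 Ft -6.98 F [-6.5  3.1  3. ]
[571.9 -54.6]
[-0.0015, 0.0, -0.0019, 0.0033, -0.0075, 0.0138]
[581.6 -56.4]
[-0.026, -0.0024, -0.002, 0.0035, -0.0073, -0.1196]
```

View pics/s5.png

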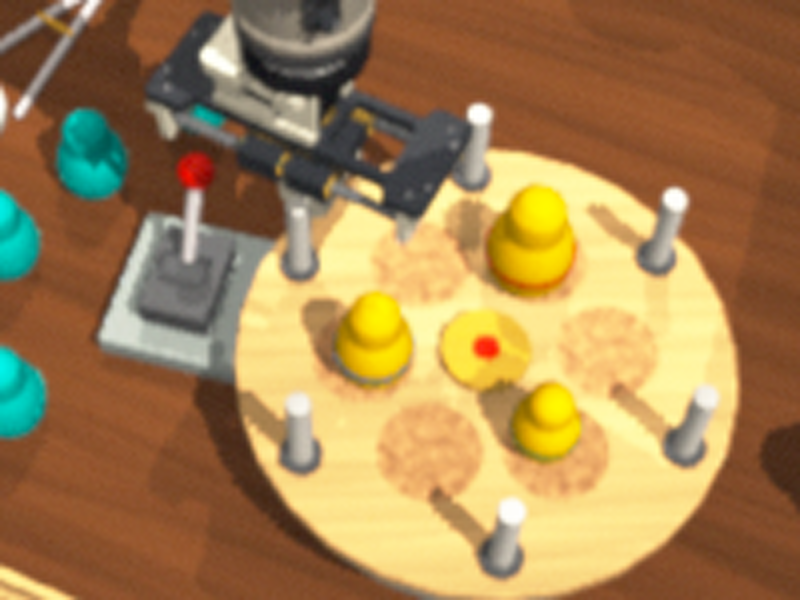

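Emit:
carry_out(
  moves=[-0.004,0,0,0,0,-0.02,0,-0.008,0,0,0,0,-0.04,0,-0.012,0,-0.001,0,-0.007,-0.06,0,-0.016,-0.001,-0.001,0,-0.007,-0.08,0,-0.02,-0.001,-0.002,0,-0.007,-0.1,0,-0.024,-0.002,-0.002,0,-0.007,-0.12,0,-0.028,-0.002,-0.002,0,-0.007,-0.14,0,-0.032,-0.003,-0.002,0,-0.007,-0.155,0],
)

```text
time: 6.8
tool_pos: [583.1, -56.6, 133.2]
tcp_rot: [3.139, -0.003, -3.139]
contact_force: [-6.9, 2.2, 1.1]
grip_width: 0.7
```

```bash
python3 st.py s6 -91 -87
```

```text
t 6.8 tool ang -97.49 r 141.1 post if touching -90.37 Ft -7.12 F [-6.9  2.2  1.1]
[581.6 -56.4]
[0.0038, 0.0006, -0.0019, 0.0051, -0.0061, 0.038]
[591.4 -57.4]
[-0.0206, -0.0021, -0.002, 0.0053, -0.0059, -0.0954]
```

View pics/s6.png

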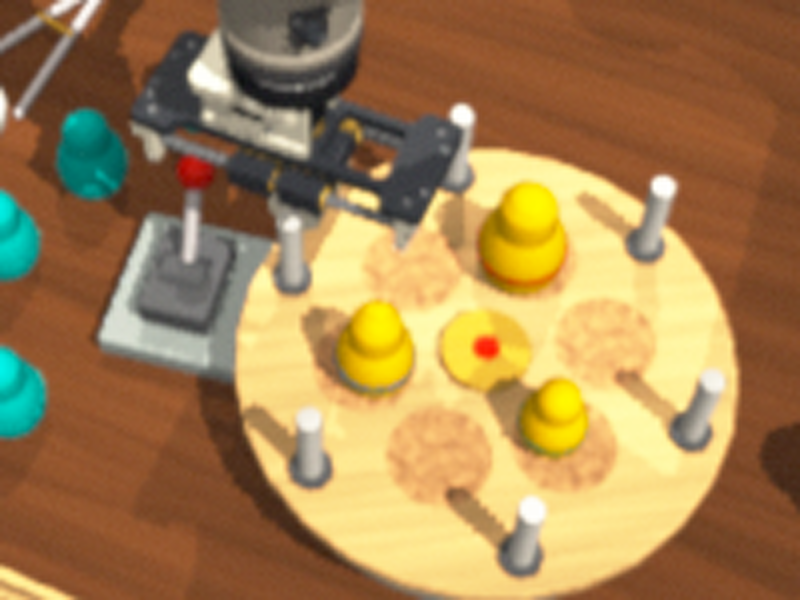

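Emit:
carry_out(
  moves=[-0.0035,0,0,0,0,-0.015,0,-0.007,0,-0.001,0,0,-0.03,0,-0.0105,0,-0.002,0,-0.006,-0.045,0,-0.014,-0.001,-0.002,0,-0.006,-0.06,0,-0.0175,-0.001,-0.002,0,-0.006,-0.075,0,-0.021,-0.001,-0.002,0,-0.006,-0.09,0,-0.0245,-0.002,-0.002,0,-0.006,-0.105,0,-0.028,-0.003,-0.002,0,-0.006,-0.12,0],
)

```text
time: 7.65
tool_pos: [593.6, -57.5, 133.2]
tcp_rot: [3.138, -0.003, -3.075]
contact_force: [-5.9, 2.1, -0.5]
grip_width: 0.4
```

```bash
python3 st.py s7 -87 -83
```

```text
t 7.65 tool ang -93.23 r 141.0 post if touching -86.1 Ft -5.99 F [-5.9  2.1 -0.5]
[591.4 -57.4]
[0.0055, 0.0005, -0.002, 0.0074, -0.0051, 0.0273]
[601.2 -57.8]
[-0.019, -0.0021, -0.0021, 0.0076, -0.0049, -0.106]
```

View pics/s7.png

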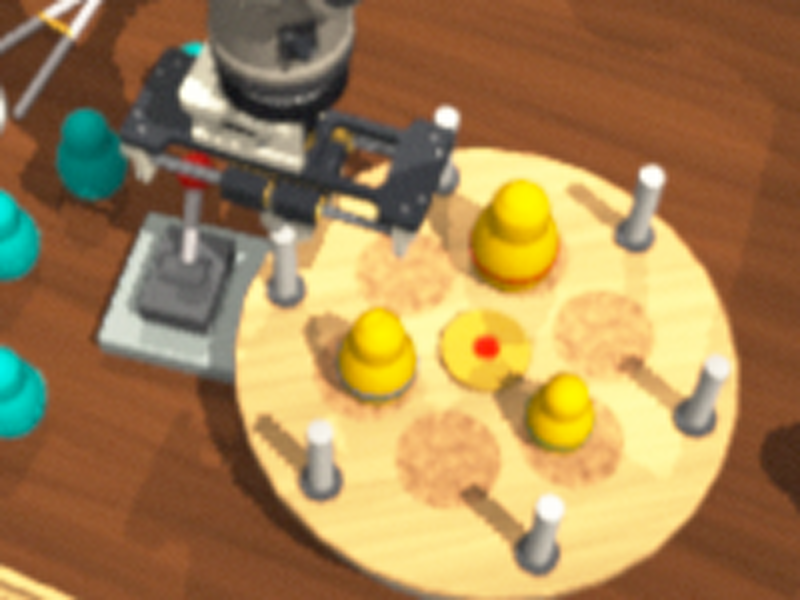

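Emit:
carry_out(
  moves=[-0.0035,0,0,0,0,-0.015,0,-0.007,0,-0.001,0,0,-0.03,0,-0.0105,0,-0.002,0,-0.006,-0.045,0,-0.014,-0.001,-0.002,0,-0.006,-0.06,0,-0.0175,-0.001,-0.002,0,-0.006,-0.075,0,-0.021,-0.001,-0.002,0,-0.006,-0.09,0,-0.0245,-0.002,-0.002,0.007,-0.006,-0.105,0,-0.028,-0.003,-0.002,0.007,-0.006,-0.13,0],
)

```text
time: 8.5
tool_pos: [603.8, -57.6, 133.2]
tcp_rot: [3.14, -0.003, -3.005]
contact_force: [-5.8, 1.7, 0.7]
grip_width: 0.4
```

```bash
python3 st.py s8 -83 -79
```

```text
t 8.5 tool ang -89.05 r 141.0 post if touching -81.92 Ft -5.79 F [-5.8  1.7  0.7]
[601.2 -57.8]
[0.0066, 0.0005, -0.002, 0.0027, -0.0052, 0.0271]
[611.  -57.5]
[-0.0179, -0.002, -0.0021, 0.0028, -0.0051, -0.1062]
```

View pics/s8.png

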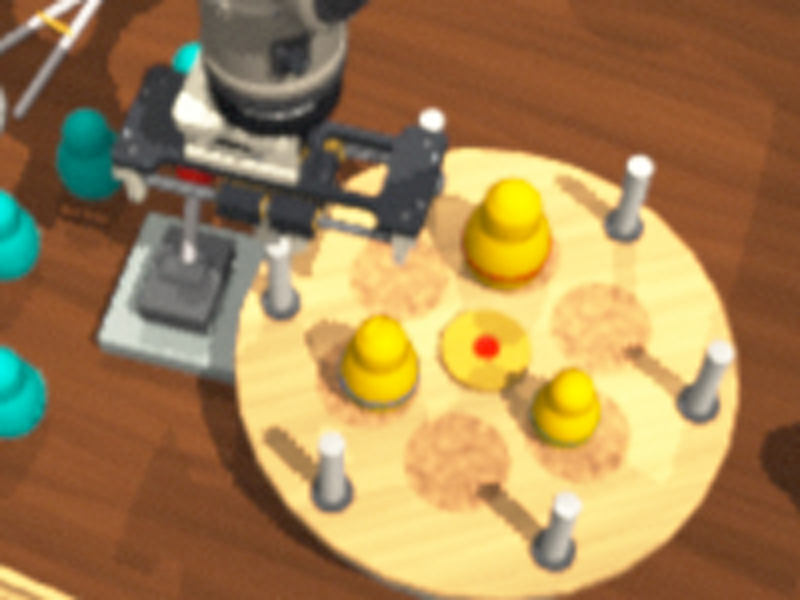

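Emit:
carry_out(
  moves=[-0.0035,0,0,0,0,-0.015,0,-0.007,0,-0.001,0,0,-0.03,0,-0.0105,0,-0.002,0,-0.006,-0.045,0,-0.014,-0.001,-0.002,0,-0.006,-0.06,0,-0.0175,-0.001,-0.002,0,-0.006,-0.075,0,-0.021,-0.001,-0.002,0,-0.006,-0.09,0,-0.0245,-0.002,-0.002,0.003,-0.006,-0.105,0,-0.028,-0.003,-0.002,0.003,-0.006,-0.13,0],
)

```text
time: 9.35
tool_pos: [614.2, -57.1, 133.1]
tcp_rot: [3.14, -0.003, -2.935]
contact_force: [-7.9, 0.3, 0.8]
grip_width: 0.1
```

```bash
python3 st.py s9 -79 -75
```

```text
t 9.35 tool ang -84.83 r 140.9 post if touching -77.7 Ft -7.85 F [-7.9  0.3  0.8]
[611.  -57.5]
[0.008, 0.0006, -0.0022, 0.0026, -0.0049, 0.0274]
[620.8 -56.5]
[-0.0165, -0.0019, -0.0022, 0.0028, -0.0048, -0.1059]
```

View pics/s9.png

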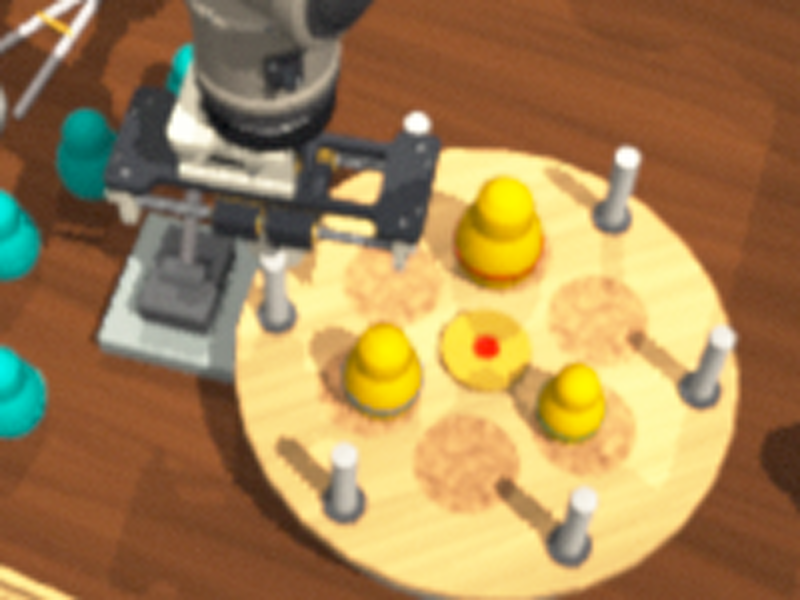

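Emit:
carry_out(
  moves=[-0.0035,0,0,0,0,-0.015,0,-0.007,0,-0.001,0,0,-0.03,0,-0.0105,0,-0.002,0,-0.006,-0.045,0,-0.014,-0.001,-0.002,0,-0.006,-0.06,0,-0.0175,-0.001,-0.002,0,-0.006,-0.075,0,-0.021,-0.001,-0.002,0,-0.006,-0.09,0,-0.0245,-0.002,-0.002,0.003,-0.006,-0.105,0,-0.028,-0.003,-0.002,0.003,-0.006,-0.13,0],
)

```text
time: 10.2
tool_pos: [625.1, -55.6, 133.1]
tcp_rot: [3.14, -0.001, -2.865]
contact_force: [-4.3, 2.5, -1.7]
grip_width: 0.2
```

```bash
python3 st.py s10 -75 -71
```

```text
t 10.2 tool ang -80.36 r 140.9 post if touching -73.23 Ft -3.82 F [-4.3  2.5 -1.7]
[620.8 -56.5]
[0.0108, 0.0009, -0.0021, 0.0021, -0.0018, 0.0278]
[630.5 -54.8]
[-0.0137, -0.0017, -0.0021, 0.0022, -0.0018, -0.1056]
```

View pics/s10.png

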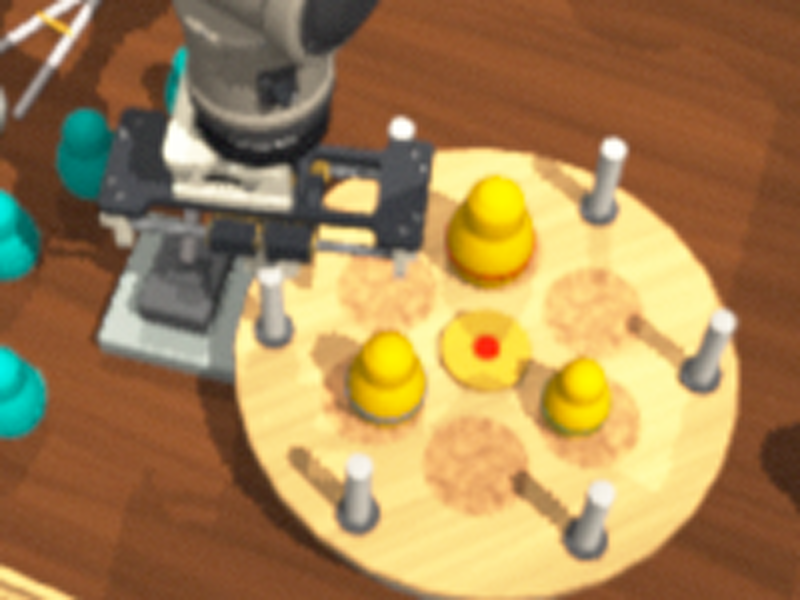

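The force dropped to about 4 N, so the detent may be starting to draw. I'll take smaller steps from here.

Emit:
carry_out(
  moves=[-0.002,0,0,0,0,-0.01,0,-0.004,0,0,0,0,-0.02,0,-0.006,0,0,0,0,-0.03,0,-0.008,0,0,0,0,-0.04,0,-0.01,0,0,0,0,-0.05,0,-0.012,-0.001,0,0,0,-0.06,0,-0.014,-0.001,0,0,0,-0.07,0,-0.016,-0.001,0,0,0,-0.08,0],
)

```text
time: 11.05
tool_pos: [632.3, -54.3, 133.5]
tcp_rot: [3.141, 0.001, -2.822]
contact_force: [0.5, -0.1, -0.6]
grip_width: 0.5
```

```bash
python3 st.py s11 -71
```

```text
t 11.05 tool ang -77.37 r 141.0 post if touching -70.24 Ft 0.46 F [ 0.5 -0.1 -0.6]
[630.5 -54.8]
[0.0046, 0.0004, -0.0012, 0.0005, 0.0021, -0.0236]
```

View pics/s11.png

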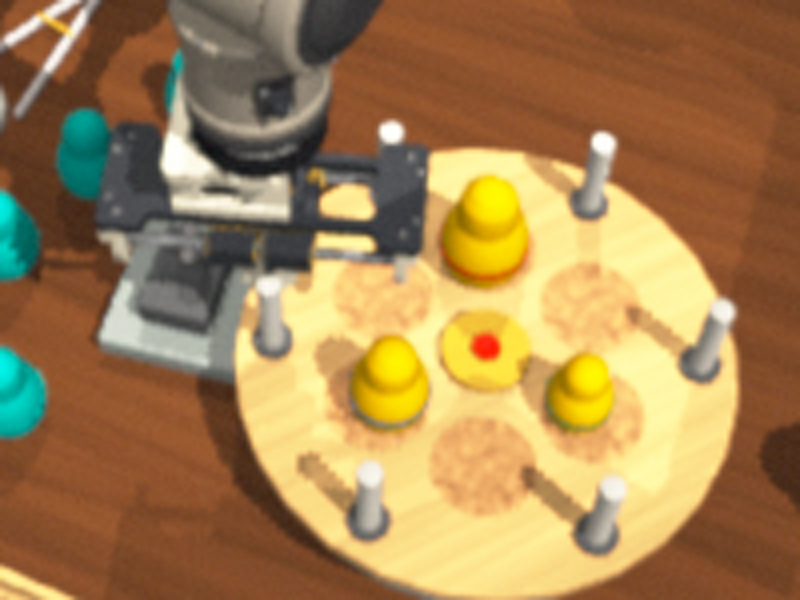

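The force is zero, so the spring is drawing the table on. I'll back off and let it settle.

Emit:
carry_out(
  moves=[0.01,0,0,0,0,0,0,0.02,0,0,0,0,0,0,0.03,0,0,0,0,0,0,0.03,0,0,0,0,0,0,0.03,0,0,0,0,0,0,0.03,0,0,0,0,0,0,0.03,0,0,0,0,0,0,0.03,0,0,0,0,0,0],
)

```text
time: 11.9
tool_pos: [621.0, -58.0, 133.5]
tcp_rot: [3.141, 0.001, -2.822]
contact_force: [0.8, 0.5, 0.1]
grip_width: 0.4
```

```bash
python3 st.py s12; python3 - <<'E'
from h import *
from plant import *
c=get_calibration("scene")
im=capture("side");cv2.imwrite("pics/d12.png",cv2.resize(im[120:260,250:420,::-1],None,fx=4,fy=4,interpolation=cv2.INTER_CUBIC))
for n in ["s1","s10","s11","s12"]:
    im=cv2.imread(f"pics/{n}.png");h=cv2.cvtColor(im,cv2.COLOR_BGR2HSV)[300:400,430:540]
    m=(((h[...,0]<8)|(h[...,0]>172))&(h[...,1]>190)).astype(np.uint8)
    k,l,s,cc=cv2.connectedComponentsWithStats(m);i=1+s[1:,4].argmax();print(n,s[i],cc[i].round(1)+[430,300])
E
```

```text
t 11.9 tool ang -82.14 r 142.6 post if touching -75.01 Ft 0.84 F [0.8 0.5 0.1]
s1 [ 46  38  21  19 296] [485.9 347.3]
s10 [ 46  38  22  19 330] [486.2 346.8]
s11 [ 44  36  24  22 417] [485.7 346.3]
s12 [ 44  33  24  25 504] [485.7 344.4]
```

View pics/s12.png

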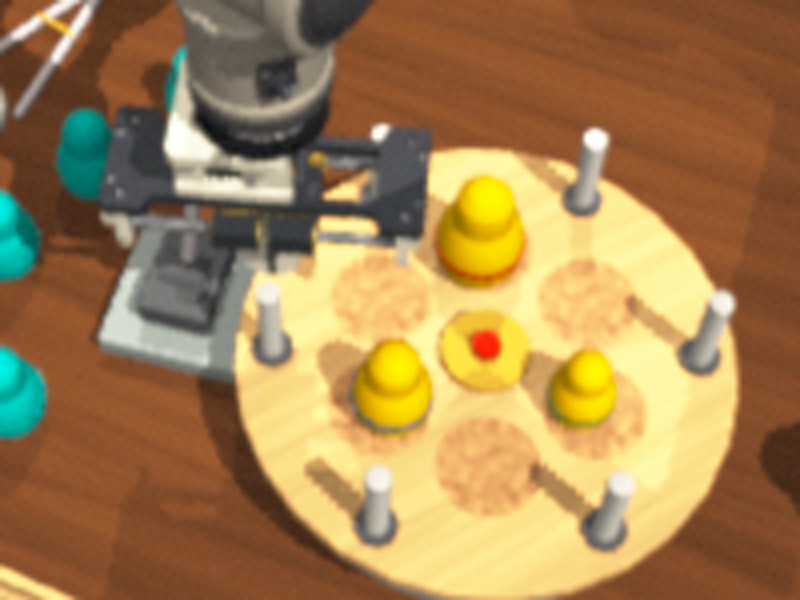

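View pics/d12.png

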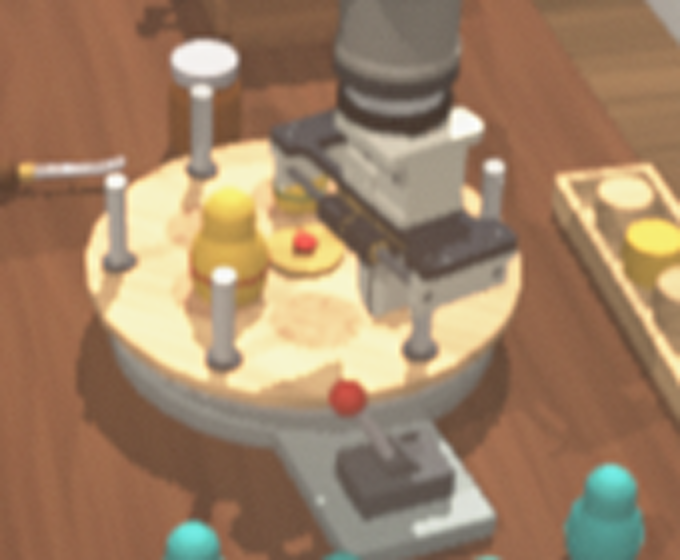

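The pin is up: its top edge rose about 5 crop px at (486,344), which matches 6 mm. All the dolls are standing. Next is the brake: lift, then go to the ball's -x side.

```bash
python3 - <<'E'
from h import *
cs=get_calibration("scene")
S=lambda u,v:(230+(u+.5)/4-.5,150+(v+.5)/4-.5)
for p in [(268,294),(378,474),(621,482),(723,299),(596,137)]:
    r=plane(cs,*S(*p),141)[:2]-[600,84.3]; print(np.hypot(*r).round(1),np.degrees(np.arctan2(r[1],r[0])).round(1))
go(621,-58,195,np.radians(3.6-180)); go(528,-141,195,np.radians(3.6-180))
E
```

```text
139.9 -66.6
139.1 -7.9
139.9 52.2
140.9 112.9
140.9 172.7
[-0.0001, 0.0001, -0.1538, 0.0009, 0.0019, 0.4905]
[0.2858, -0.1238, -0.1542, 0.0009, 0.0019, 0.4905]
```

Emit:
carry_out(
  moves=[0,0,-0.08,0,0,0,0,0,0,-0.154,0,0,0.1,0,0.07,-0.03,-0.154,0,0,0.3,0,0.15,-0.06,-0.154,0,0,0.49,0,0.22,-0.1,-0.154,0,0,0.49,0,0.286,-0.124,-0.154,0,0,0.49,0,0.286,-0.124,-0.154,0,0,0.49,0,0.286,-0.124,-0.154,0,0,0.49,0],
)

```text
time: 12.8
tool_pos: [528.0, -141.4, 195.3]
tcp_rot: [3.141, 0.002, -3.08]
contact_force: [0.4, -0.3, 0.1]
grip_width: 0.5
```

```bash
python3 - <<'E'
from h import *
go(528,-141,120,np.radians(3.6-180))
E
```

```text
[0.0004, 0.0009, 0.1881, 0.0011, 0.0032, -0.002]
```

Emit:
carry_out(
  moves=[0,0,0.06,0,0,0,0,0,0,0.12,0,0,0,0,0,0,0.188,0,0,0,0,0,0,0.188,0,0,0,0,0,0,0.188,0,0,0,0,0,0,0.188,0,0,0,0,0,0,0.188,0,0,0,0,0,0,0.188,0,0,0,0],
)

```text
time: 13.6
tool_pos: [528.7, -141.5, 121.1]
tcp_rot: [-3.141, 0.003, -3.08]
contact_force: [-0.2, 0.5, -0.1]
grip_width: 0.6
```

```bash
python3 - <<'E'
from h import *
from plant import *
print(get_obs()["contact_force"])
cv2.imwrite("pics/s13.png",cv2.resize(capture("scene")[150:300,230:430,::-1],None,fx=4,fy=4,interpolation=cv2.INTER_CUBIC))
im=capture("side");cv2.imwrite("pics/d13.png",cv2.resize(im[140:280,270:440,::-1],None,fx=4,fy=4,interpolation=cv2.INTER_CUBIC))
go(590,-137,120,np.radians(3.6-180))
go(632,-134.5,120,np.radians(3.6-180))
E
```

```text
[-0.15977205  0.47604737 -0.13846402]
[-0.1543, 0.0016, 0.0023, 0.0, 0.0053, -0.0021]
[-0.2594, 0.0014, 0.0025, 0.0, 0.0053, -0.0021]
```

View pics/s13.png

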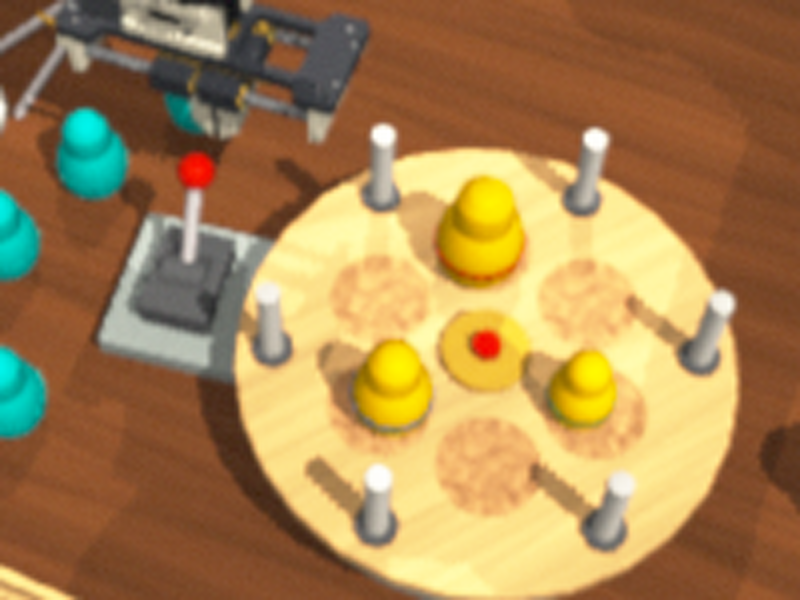

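View pics/d13.png

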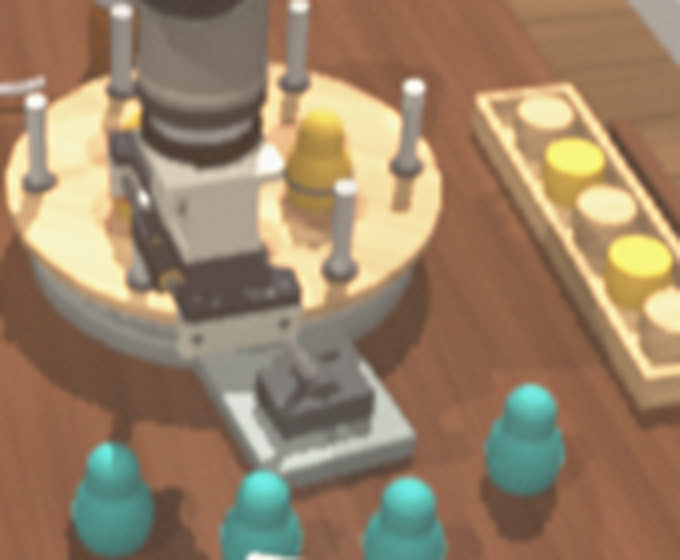

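The fingers are lined up on the ball's -x side, crop (215,120) against the ball at (196,170). Pushing along tool -x.

Emit:
carry_out(
  moves=[-0.03,0,0.002,0,0,0,0,-0.05,0,0.002,0,0,0,0,-0.07,0,0.002,0,0,0,0,-0.09,0,0.002,0,0,0,0,-0.11,0,0.002,0,0,0,0,-0.13,0,0.002,0,0,0,0,-0.15,0,0.002,0,0,0,0,-0.17,0,0.002,0,0,0,0],
)

```text
time: 14.5
tool_pos: [597.1, -137.1, 120.1]
tcp_rot: [3.142, 0.003, -3.08]
contact_force: [-0.7, -0.7, 1.1]
grip_width: 0.8
```

```bash
python3 - <<'E'
from h import *
from plant import *
print(get_obs()["contact_force"])
cv2.imwrite("pics/s14.png",cv2.resize(capture("scene")[150:300,230:430,::-1],None,fx=4,fy=4,interpolation=cv2.INTER_CUBIC))
go(632,-134.5,120,np.radians(3.6-180))
E
```

```text
[-0.6903844  -0.66293536  1.08710245]
[-0.0849, 0.0014, 0.0006, -0.0004, 0.008, -0.0017]
```

View pics/s14.png

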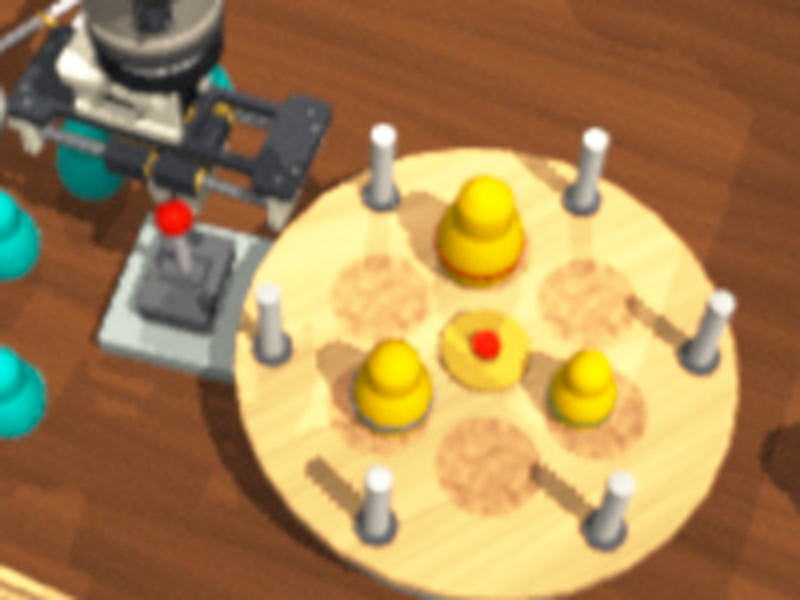

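Emit:
carry_out(
  moves=[-0.015,0,0,0,0,0,0,-0.03,0,0,0,0,0,0,-0.045,0,0,0,0,0,0,-0.06,0,0,0,0,0,0,-0.07,0,0,0,0,0,0,-0.08,0,0,0,0,0,0,-0.087,0,0,0,0,0,0,-0.087,0,0,0,0,0,0],
)

```text
time: 15.35
tool_pos: [629.8, -135.2, 119.9]
tcp_rot: [3.141, -0.004, -3.079]
contact_force: [-14.1, -1.1, 5.2]
grip_width: 0.1
```

```bash
python3 - <<'E'
from h import *
from plant import *
print(get_obs()["contact_force"])
cv2.imwrite("pics/s15.png",cv2.resize(capture("scene")[150:300,230:430,::-1],None,fx=4,fy=4,interpolation=cv2.INTER_CUBIC))
E
```

```text
[-14.08060523  -1.09651537   5.15977961]
```

View pics/s15.png

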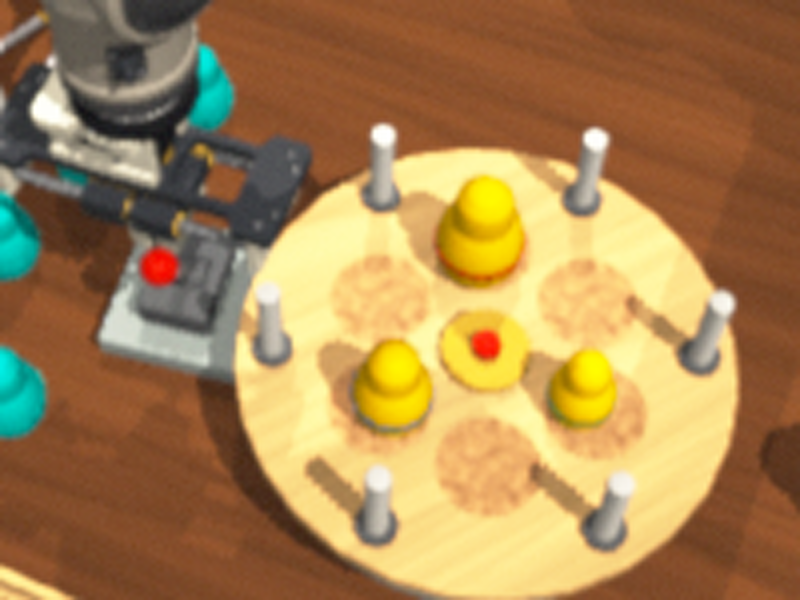

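The lever is against its end stop, at 14 N. Backing off and lifting.

Emit:
carry_out(
  moves=[0.03,0,0,0,0,0,0,0.07,0,0,0,0,0,0,0.1,0,-0.05,0,0,0,0,0.1,0,-0.12,0,0,0,0,0.1,0,-0.2,0,0,0,0,0.1,0,-0.25,0,0,0,0,0.1,0,-0.25,0,0,0,0,0.1,0,-0.25,0,0,0,0],
)

```text
time: 16.2
tool_pos: [590.4, -137.7, 220.0]
tcp_rot: [3.141, -0.003, -3.079]
contact_force: [-0.1, -0.3, -0.5]
grip_width: 0.2
```

```bash
python3 - <<'E'
from h import *
from plant import *
print(get_obs()["contact_force"])
a=capture("scene");b=capture("side")
cv2.imwrite("pics/s16.png",cv2.resize(a[150:300,230:430,::-1],None,fx=4,fy=4,interpolation=cv2.INTER_CUBIC))
cv2.imwrite("pics/d16.png",b[:,:,::-1])
h=cv2.cvtColor(a,cv2.COLOR_RGB2HSV);m=(((h[...,0]<6)|(h[...,0]>174))&(h[...,1]>190)&(h[...,2]>120)).astype(np.uint8)
k,l,s,c=cv2.connectedComponentsWithStats(m);cs=get_calibration("scene")
for i in range(1,k):
    if s[i,4]>8: print(s[i],c[i].round(1),plane(cs,*c[i],112).round(1))
E
```

```text
[-0.07623199 -0.32695663 -0.53573115]
[156 119  14  13 108] [163.1 126.1] [ 499.3 -565.8  112. ]
[266 212   8   9  59] [269.5 216.3] [ 650.8 -125.1  112. ]
[349 233   5   6  25] [351.1 235.8] [618.7  88.  112. ]
```

View pics/s16.png

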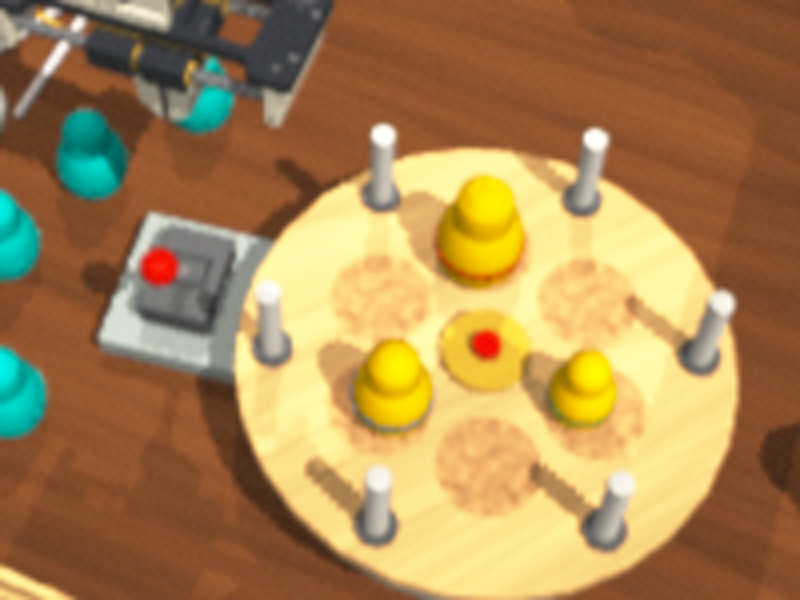

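View pics/d16.png

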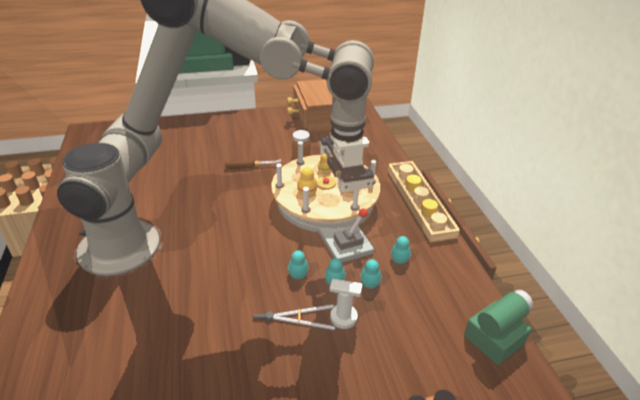

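The ball moved 77.7 mm, which is the full throw. The pin is up, the dolls are standing, the bystanders are in place and the robot is clear. Handing in.

```bash
python3 -c "
from plant import *
print(close_job())"
```

```text
the job is handed in; nothing more can be done
None
```

The table is seated in the next stop counter-clockwise, the brake is fully over, and the job is handed in at about 16.3 s of the 48 s allowed.

- **Turntable:** I pushed one post with the closed fingers along its arc in small steps, with 4–8 N of push. The force fell to zero when the detent took over, so I backed off and let it centre. The table turned about 44.5° (0.78 rad). The tell-tale pin's top edge rose about 5 px in the enlarged scene view, which matches about 6 mm.
- **Brake:** I pushed the red ball from its -x side to the end stop, reaching about 14 N. The ball moved 77.7 mm against the expected 77 mm and stayed there when released. It ended about 9° off the world x axis, where I had estimated the throw at 3.6°; this did not matter to the push.
- **Final checks:** The last pictures show the pin still up, all three dolls standing on the disc and the lever over. The compass, burnisher, rest post and jar look unmoved by eye; I did not re-measure them. The arm was lifted clear with no contact force. No check failed.

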